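# Hold an angle bracket home in a push-in drill jig

### The job

Load the aluminium angle bracket into the drill jig: pick it up, feed its long leg flat through the flared mouth and under the drill-bush bridge, then push on against the sprung ejector until the end of the leg sits firmly on the stop buttons, without ramming it into them. Finish while still holding it there against the spring, so that the marked hole lies under the drill bush, ready for drilling. Leave the other loose things on the table where they are.

Things in the scene. Friction and masses are not known exactly. Their poses are not given: they have to be found in the camera images.
- bracket: loose bright aluminium L-shaped angle bracket, about 0.15 kg, 8 mm thick, 40 mm wide (y): long leg flat on the table, short leg upright at its rear end, 54 mm high in all. Origin: on the underside, below the middle of the upright leg (x -4 to +4 mm); x points along the long leg to its free end at x = +126 mm; z up. It starts left or right of the jig
- bracket_grip (a point): point to grasp: centre of the upright leg, 38 mm above the bracket's underside; axes as the bracket's. Grasp across the leg's 8 mm thickness (along x), one finger above the long leg
- bracket_tip (a point): middle of the end face of the long leg, 126 mm from the bracket's origin, 4 mm above the underside
- bracket_mark (a point): punch mark at the crossing of two bright scribed lines in a dark blue patch of marking paint on top of the long leg, where the hole is to be drilled, 37 mm before the end of the leg
- jig: drill jig screwed to the table, dark steel base plate 190 x 100 x 12 mm. Origin: centre of the underside; x is the feed direction, from the open mouth to the stop, roughly away from the robot; z up. Channel floor: top of the base plate, z = 12 mm. Behind the bridge an end block (x 70 to 92 mm, top at z = 40 mm) carries the ejector and the stop buttons
- mouth (a point): middle of the channel's mouth, on the channel floor, at jig x = -36 mm; axes as the jig's. Lead-ins, about 61 mm apart here, narrow to a channel 43 mm wide at jig x = -14 mm between two guide rails 12 mm high, which run on under the bridge. Before the mouth the floor is open
- bush (a point): axis of the brass drill bush, on the underside of the bridge, at jig x = 28 mm, 37 mm before the stop; axes as the jig's. The bridge spans the channel from jig x = 10 to 46 mm, its underside 12 mm above the channel floor, its top at z = 36 mm, the bush's at z = 43 mm
- stop (a point): middle of the stop plane, on the channel floor, at jig x = 65 mm, 101 mm beyond the mouth: the faces of the two stop buttons
- stop_buttons: two fixed steel stop buttons, 10 mm across, 13 mm to each side of the ejector, their faces in the stop plane (the body's origin is that of the jig): the hard stop
- ejector (a joint): brass sprung plunger in the middle of the end block, moving along the jig's x. 0 m: fully out, its nose 12 mm before the stop plane; 0.012 m: pushed back level with the stop buttons. The spring pushes with about 4 N at first and 11 N at the stop (600 N/m) and throws the bracket back out if it is let go; the stop itself is rigid
- parts_tray: small white plastic tray, 85 x 133 x 31 mm, loose, on the other side of the jig from the bracket; origin under its centre. Leave alone
- tape_measure: loose yellow tape measure, 62 mm high, behind the jig; leave alone
- tape_roll: loose roll of yellow tape, 91 mm across, 24 mm high, on the far right; leave alone
- try_square: loose try square, 80 x 107 x 18 mm, on the left, beside the fixed stud gun that leans in over the table's left edge (keep the arm clear of the gun); leave alone
Not all that is in view belongs to the job. Of the things shaped like the jig, the steel one is meant.

How it is judged:
By the outcome, as a careful person would: the job done as asked, in the order asked, and still so for the second after the job is handed in, while the arm keeps its last pose, push and grip.
It also fails if it takes over 58 s, if anything falls off the work surface, if the arm or the gripper's body presses on something with over 40 N, if the wrist force passes 120 N, or if a joint passes its speed limit or range.

### The arm

A 6-joint arm with a two-finger parallel gripper is mounted at the origin on the work surface; the furniture and walls round the work are solid. World frame = base frame: x ahead of the robot, y to its left, z up, the work surface at z = 0. Lengths are in m, angles in rad, forces in N, time in s.
With the tool pointing down it reaches from about 0.35 to 0.775 m from the base axis. Payload 7.3 kg.
Tool frame: the origin (TCP) lies where the fingers leave the gripper's body, on its centre line; the fingertips stand 66 mm ahead of it and the grasp point (between the pads) lies 47 mm ahead of it; z points along the fingers, x is the direction in which the jaws open and shut, and the axes are right-handed (so a half turn about z gives the same grasp; the last joint's range is limited). The gripper opens to 92 mm and grips with 3 to 60 N. Pads are 19 mm wide; open, the fingers measure 130 mm over their backs; the gripper's body (75 mm by 190 mm) begins 47 mm behind the grasp point.
Start: joints at [-1.488, 0.342, 1.524, -0, 1.275, -0.146], TCP at [0.119, -0.511, 0.292] pointing down, gripper open.
Joint ranges: [-2.53, 2.53], [-0.77, 2.02], [0.04, 2.7], [-1, 4.14], [0.28, 2.66], [-3.11, 3.11]. Speed limits (rad/s): [2.57, 2.57, 3.14, 3.14, 3.14, 3.14].

### API

Orientations are given as a unit quaternion [w, x, y, z].
In Python, from rig import robot gives the robot as it stands.
- The arm moves only by the tool carry_out, never from a script. Its argument "increments" is one flat list of numbers, 7 for each row, row after row: the finger opening in cm, from 0 to 9.18, then the shift along the tool's x, y, z in cm, then the turn, a rotation vector about the tool's x, y, z in degrees. In form: [fingers, tx, ty, tz, wx, wy, wz, fingers, tx, ty, tz, wx, wy, wz, ...]. A call has 1 to 20 rows; each row is the pose to reach, as a shift and turn from the pose commanded when the call began, along the tool's axes at that moment; what a row does not reach only later rows make up. A row lasts 1/10 s, in which the tool goes at most 50 mm and 8.59 degrees, less where a joint would pass 70% of its speed; a pose out of reach is approached as far as the arm can. A call with a gripper value outside its range is refused whole. The fingers move at their own pace and stop on an object; "force" is the grip in N (left out, the last holds). Time passes only in rows, so rows that repeat a pose let the fingers close. It gives the time, the measured TCP pose, the force and the opening at its end, in the units of the state.
- robot.observe(): the state, without advancing time (a new reading comes with each control period).
- robot.grab_frame(name): name is "scene" or "side" or "wrist"; returns a dict with "color" (384x512x3 uint8, red, green, blue), "K" (3x3 intrinsics, pixels), "eye" and "rotation" of the camera in the world; the wrist camera has in their place "T_tool_cam" (4x4, takes a point from camera to tool coordinates, whose origin is the TCP and whose axes are the tool frame's). Camera axes: x right, y down, z forward; pixel columns grow to the right and rows downward; lengths in m; the calibration is good to about 2 mm. A picture is of the moment at which its call begins: read the wrist's pose just before it. There is no depth.
- robot.hand_in(): hands the job in, once; it reports no verdict.
The state is a dict: "t": time; "joint_positions": joint angles; "joint_vel": joint speeds; "effort": joint torques, N m; "ee_pos": TCP position; "eef_rot": TCP orientation; "force": force on the tool from outside, world axes, zero at the start; "ft_torque": the same for the moment, N m; "gripper_width": finger opening in m.
Only numpy, scipy, OpenCV 4.12 (cv2) and the standard library are available. Lean on these libraries where they do the work, as an engineer would, in place of code of your own. Each camera call takes 0.05 s, during which the arm holds its last target. There are 200 camera calls.

## Working session

There is one attempt and no reset: what is moved stays moved. The work goes in short steps, Python scripts to look and compute and a tool call to move; the robot and the scene stay as the last step left them, time stands still between calls to the robot, and variables do not carry over. Pictures are saved under pics/ and viewed, about 8 in all and at most 12, crops included, and the job is handed in when it is done.

Besides the shell and the picture viewer there is one more tool, called after "Emit:" by a JSON object that holds its "api" and its "payload", one argument or row to a line. carry_out: Moves the arm, as the interface text tells. Its arguments: {"type":"object","properties":{"increments":{"type":"array","items":{"type":"number"}},"force":{"type":"number"}},"required":["increments"]}

```bash
mkdir -p pics; ls; cat > h.py <<'E'
import numpy as np, cv2
from scipy.spatial.transform import Rotation as R
from rig import robot
def cam(name):
    s=robot.observe(); f=robot.grab_frame(name); K=np.array(f['K'])
    if name=='wrist':
        q=s['eef_rot']; T=np.eye(4); T[:3,:3]=R.from_quat([q[1],q[2],q[3],q[0]]).as_matrix(); T[:3,3]=s['ee_pos']
        M=T@np.array(f['T_tool_cam']); eye,Rm=M[:3,3],M[:3,:3]
    else: eye,Rm=np.array(f['eye']),np.array(f['rotation'])
    return f['color'],(K,eye,Rm)
def save(n,im): cv2.imwrite('pics/'+n+'.png',cv2.cvtColor(im,cv2.COLOR_RGB2BGR))
def px2w(c,uv,z):
    K,e,Rm=c; uv=np.atleast_2d(np.array(uv,float))
    d=np.c_[uv,np.ones(len(uv))]@np.linalg.inv(K).T@Rm.T
    return e+d*((z-e[2])/d[:,2])[:,None]
def w2px(c,p):
    K,e,Rm=c; q=(np.atleast_2d(p)-e)@Rm@K.T
    return q[:,:2]/q[:,2:]
E
python3 - <<'E'
from h import *
import pickle
a,ca=cam('scene'); b,cb=cam('side')
save('scene',a); save('side',b); pickle.dump((a,ca,b,cb),open('v.pkl','wb'))
print(ca,cb,robot.observe())
E
```

```text
pics
(array([[443.3942621 ,   0.        , 251.23221719],
       [  0.        , 443.3942621 , 197.87456363],
       [  0.        ,   0.        ,   1.        ]]), array([-0.05286251, -0.92197417,  1.01985982]), array([-0.39028252,  0.87960367, -0.24843682,  0.11070724])) (array([[496.57431287,   0.        , 246.1450344 ],
       [  0.        , 496.57431287, 188.09776414],
       [  0.        ,   0.        ,   1.        ]]), array([1.54497367, 0.0736858 , 1.6051828 ]), array([-0.20541497,  0.65370891,  0.6974582 , -0.2098128 ])) {'t': 0.1, 'joint_positions': array([-1.48799808e+00,  3.42634123e-01,  1.52491798e+00, -2.49300496e-05,
        1.27543276e+00, -1.46009694e-01]), 'joint_vel': array([-0.00112883, -0.00191283, -0.0036111 , -0.00116452, -0.00165798,
        0.00098128]), 'effort': array([ 7.45725865e-04, -4.32007456e+01, -2.44693512e+01,  7.18962145e-02,
        5.26464335e-02, -4.60534523e-05]), 'ee_pos': array([ 0.11906591, -0.51102976,  0.29162546]), 'eef_rot': array([-4.99365646e-04,  7.83205971e-01, -6.21761950e-01, -4.85109911e-04]), 'force': array([ 0.2500891 , -0.15651621, -0.02505705]), 'ft_torque': array([-0.00227517,  0.00688398,  0.03667212]), 'gripper_width': 0.09194600448068137}
```

View pics/scene.png

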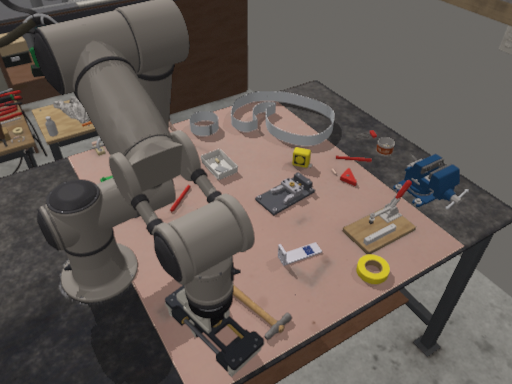

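View pics/side.png

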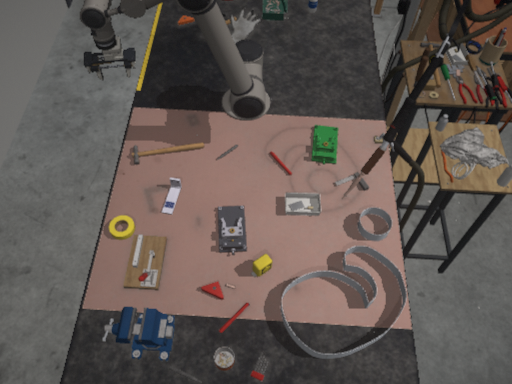

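The scene view shows the bracket at (300,253) with its blue patch at (309,250). The dark steel jig is at (287,192), the tape measure at (302,157) and the tape roll at (373,269). In the side view the bracket is at (172,196).

Three things are shaped like the jig:
- The dark steel one, side (232,228).
- The green one, side (325,143).
- The wooden board with a clamp, side (147,262).

The dark steel one fits the description, since it has the bridge, the brass bush and a steel base. I'll confirm with a crop.

```bash
sed -i "s/else: eye,Rm=.*/else:\n        q=f['rotation']; eye,Rm=np.array(f['eye']),R.from_quat([q[1],q[2],q[3],q[0]]).as_matrix()/" h.py
python3 - <<'E'
from h import *
a,ca=cam('scene'); b,cb=cam('side')
for n,p in dict(jigc=(232,228),jTL=(219,207),jTR=(245,206),jBR=(247,250),jBL=(219,250),tray=(303,204),tape=(262,265)).items(): print(n,px2w(cb,p,0.012)[0].round(3))
for n,p in dict(br_tipL=(163,212),br_tipR=(174,213),patch=(170,204),up=(175,181)).items(): print(n,px2w(cb,p,0.008)[0].round(3))
print('scene patch',px2w(ca,(309,250),.008),'jig',px2w(ca,(287,192),.012), 'up top',px2w(ca,(282,249),.054),px2w(cb,(175,181),.054))
c=cv2.resize(b[165:285,140:280],None,fx=5,fy=5,interpolation=cv2.INTER_CUBIC); save('crop',c)
E
```

```text
jigc [ 0.646 -0.014  0.012]
jTL [ 0.558 -0.07   0.012]
jTR [0.547 0.028 0.012]
jBR [0.732 0.047 0.012]
jBL [ 0.739 -0.053  0.012]
tray [0.523 0.247 0.012]
tape [0.787 0.103 0.012]
br_tipL [ 0.592 -0.278  0.008]
br_tipR [ 0.594 -0.236  0.008]
patch [ 0.555 -0.257  0.008]
up [ 0.448 -0.253  0.008]
scene patch [[ 0.55921211 -0.25959559  0.008     ]] jig [[ 0.65170744 -0.01174073  0.012     ]] up top [[ 0.46738838 -0.2459966   0.054     ]] [[ 0.47989594 -0.24346802  0.054     ]]
```

View pics/crop.png

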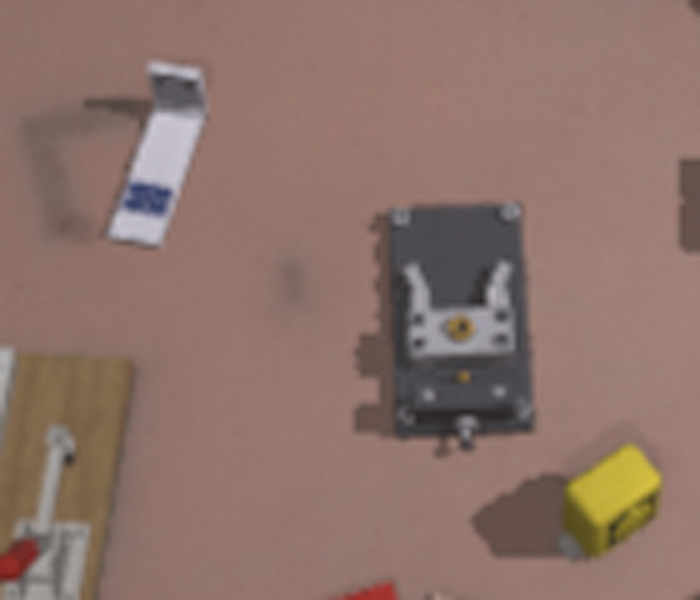

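The crop confirms it: the steel jig has a brass bush at crop (460,327) and its mouth faces the robot. The bracket is upper left, with its upright towards the robot.

```bash
cat >> h.py <<'E'
def yawdeg(v): return np.degrees(np.arctan2(v[1],v[0]))
def tool():
    s=robot.observe(); q=s['eef_rot']; return np.array(s['ee_pos']),R.from_quat([q[1],q[2],q[3],q[0]])
def delta(p,yaw):
    "increment (cm, deg) to TCP p, tool down, tool x at world yaw (deg)"
    t,r=tool(); y=np.radians(yaw); G=R.from_matrix(np.array([[np.cos(y),np.sin(y),0],[np.sin(y),-np.cos(y),0],[0,0,-1]]))
    return (r.inv().apply(np.array(p)-t)*100).round(2),np.degrees((r.inv()*G).as_rotvec()).round(2)
E
python3 - <<'E'
from h import *
print(robot.grab_frame('wrist')['T_tool_cam'].round(3),robot.grab_frame('wrist')['K'])
print(delta([.47,-.25,.30],-5))
E
```

```text
[[ 1.    -0.001  0.     0.   ]
 [ 0.001  0.964  0.266 -0.072]
 [-0.    -0.266  0.964 -0.092]
 [ 0.     0.     0.     1.   ]] [[292.54166451   0.         257.62705919]
 [  0.         292.54166451 188.76080506]
 [  0.           0.           1.        ]]
(array([-17.49, -40.1 ,  -0.79]), array([-2.000e-02,  2.000e-02, -7.189e+01]))
```

Emit:
{"api": "carry_out", "payload": {
  "increments": [9.18,-7,-12,-0.2,0,0,-19,9.18,-14,-24,-0.4,0,0,-38,9.18,-14,-24,-0.4,0,0,-38,9.18,-14,-24,-0.4,0,0,-38,9.18,-14,-24,-0.4,0,0,-38,9.18,-14,-24,-0.4,0,0,-38,9.18,-29,-48,-0.8,0,0,-77,9.18,-29,-48,-0.8,0,0,-77,9.18,-29,-48,-0.8,0,0,-77,9.18,-29,-48,-0.8,0,0,-77,9.18,-29,-48,-0.8,0,0,-77,9.18,-29,-48,-0.8,0,0,-77,9.18,-29,-48,-0.8,0,0,-77,9.18,-29,-48,-0.8,0,0,-77]
}}

```text
t: 1.7
ee_pos: [0.5207, -0.1196, 0.2998]
eef_rot: [0.0, 1.0, 0.002, -0.001]
force: [-0.1, 0.1, 0.3]
gripper_width: 0.0919
```

```bash
python3 - <<'E'
from h import *
import pickle
a,c=cam('wrist'); pickle.dump((a,c),open('w1.pkl','wb'))
save('w1',cv2.resize(a,(800,600),interpolation=cv2.INTER_CUBIC))
s=robot.observe(); print(s['t'],s['ee_pos'],s['eef_rot'],s['joint_vel'].round(3))
E
```

```text
1.75 [ 0.52031389 -0.12031738  0.29995245] [ 1.31989425e-04  9.99999357e-01  1.02732047e-03 -4.62322330e-04] [-0.024 -0.01   0.006  0.002  0.     0.   ]
```

View pics/w1.png

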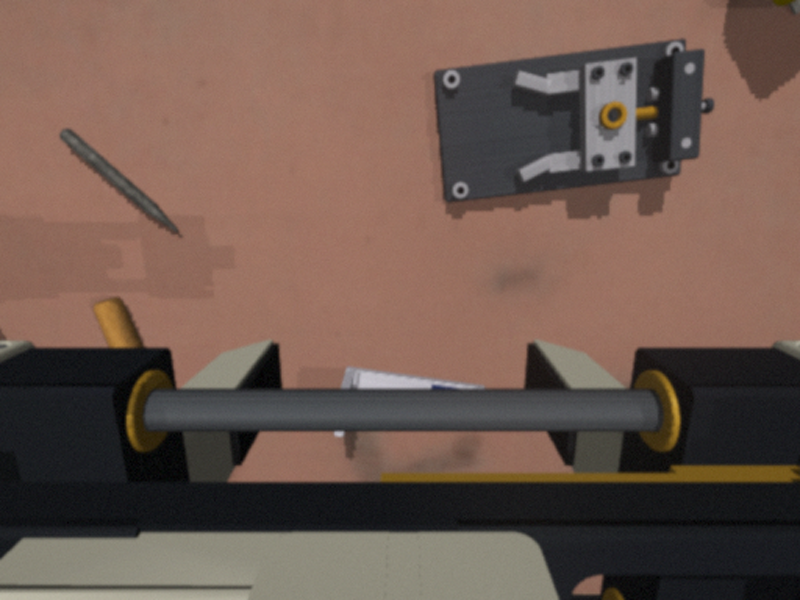

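The wrist view shows the whole jig: base corners at (436,72), (446,202), (678,175) and (684,40), and the bush at (613,115). The bracket is hidden behind the gripper at about (410,385), so I'll shift the view.

Emit:
{"api": "carry_out", "payload": {
  "increments": [9.18,-1,5,0,0,0,0,9.18,-2,10,0,0,0,0,9.18,-2,15,0,0,0,0,9.18,-2,20,0,0,0,0,9.18,-2,25,0,0,0,0,9.18,-2,25,0,0,0,0,9.18,-2,25,0,0,0,0]
}}

```text
t: 2.45
ee_pos: [0.4994, -0.3721, 0.2996]
eef_rot: [-0.0, 1.0, -0.001, -0.0]
force: [0.5, 0.7, 0.1]
gripper_width: 0.0918
```

```bash
python3 - <<'E'
from h import *
import pickle
a,c=pickle.load(open('w1.pkl','rb'))
hsv=cv2.cvtColor(a,cv2.COLOR_RGB2HSV)
# bush ring
m=((hsv[...,1]>130)&(hsv[...,2]>110)&(hsv[...,0]<28)&(hsv[...,0]>12)).astype(np.uint8); m[:60]=0;m[86:]=0;m[:,:380]=0;m[:,405:]=0
ys,xs=np.nonzero(m); (bx,by),br=cv2.minEnclosingCircle(np.c_[xs,ys].astype(np.float32)); print('bush',len(xs),bx,by,br,px2w(c,(bx,by),.043))
# dark plate edges
d=((hsv[...,1]<70)&(hsv[...,2]<110)).astype(np.uint8)
top=[];bot=[];left=[]
for x in range(300,400):
    col=np.nonzero(d[20:140,x])[0]+20
    if len(col): top.append((x,col[0]-.5)); bot.append((x,col[-1]+.5))
for y in range(58,118):
    r=np.nonzero(d[y,270:330])[0]+270
    if len(r): left.append((r[0]-.5,y))
for n,l in dict(top=top,bot=bot,left=left).items():
    w=px2w(c,l,.012)[:,:2].astype(np.float32)
    vx,vy,x0,y0=cv2.fitLine(w,cv2.DIST_HUBER,0,.001,.001).ravel()
    print(n,np.degrees(np.arctan2(vy,vx)),x0,y0, np.abs((w-[x0,y0])@[-vy,vx]).mean())
sc=.64
for n,p,z in [('TL',(436,72),.012),('BL',(446,202),.012),('TR',(684,40),.012)]: print(n,px2w(c,np.array(p)*sc,z)[0])
a,c=cam('wrist'); pickle.dump((a,c),open('w2.pkl','wb'))
save('w2',cv2.resize(a,(800,600),interpolation=cv2.INTER_CUBIC)); print(robot.observe()['t'],tool()[0])
E
```

```text
bush 142 392.6891784667969 73.12162017822266 8.32479476928711 [[ 0.67132434 -0.0105793   0.043     ]]
top 6.8407135 0.628662 0.033880517 0.00026812323
bot 6.8238883 0.63716125 -0.06486801 0.00033507711
left -83.110275 0.5494394 -0.02298747 0.000313548
TL [0.54624202 0.02243315 0.012     ]
BL [ 0.55653929 -0.07442322  0.012     ]
TR [0.73062501 0.04469665 0.012     ]
2.5 [ 0.49999234 -0.37070166  0.29998625]
```

View pics/w2.png

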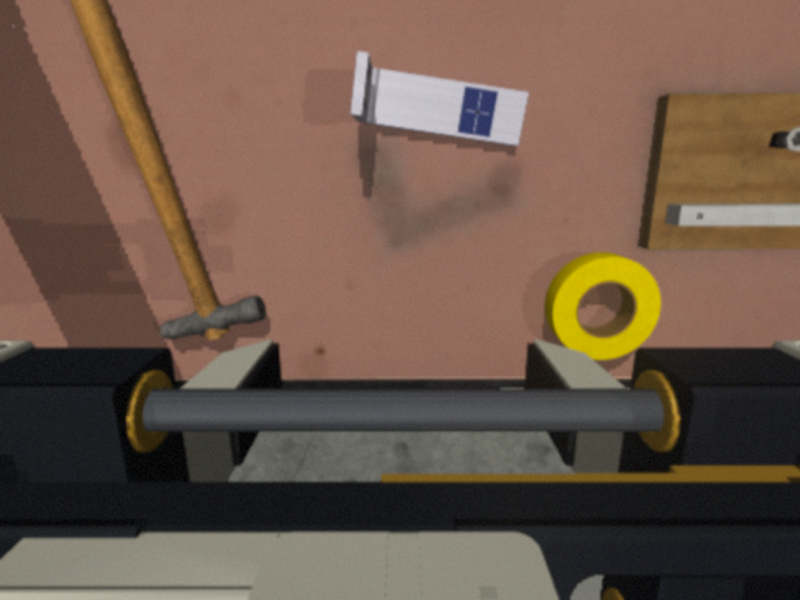

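This view shows the bracket clearly. The leg-end corners are at (528,92) and (518,146), the blue patch at (477,112), and the top of the upright runs from (362,52) to (357,115).

```bash
python3 - <<'E'
from h import *
import pickle
a,c=pickle.load(open('w2.pkl','rb')); hsv=cv2.cvtColor(a,cv2.COLOR_RGB2HSV)
m=((hsv[...,0]>100)&(hsv[...,0]<135)&(hsv[...,1]>110)).astype(np.uint8); m[120:]=0
r=cv2.minAreaRect(np.argwhere(m)[:,::-1].astype(np.float32)); P=px2w(c,r[0],.008)[0]; print('patch',r,m.sum(),P)
w=((hsv[...,1]<60)&(hsv[...,2]>140)).astype(np.uint8)
top=[];bot=[];end=[]
for x in range(250,328):
    col=np.nonzero((w|m)[30:110,x])[0]+30
    if len(col): top.append((x,col[0]-.5)); bot.append((x,col[-1]+.5))
for y in range(63,88):
    q=np.nonzero(w[y,300:360])[0]+300
    if len(q): end.append((q[-1]+.5,y))
for n,l in dict(top=top,bot=bot,end=end).items():
    p=px2w(c,l,.008)[:,:2].astype(np.float32)
    vx,vy,x0,y0=cv2.fitLine(p,cv2.DIST_HUBER,0,.001,.001).ravel()
    print(n,np.degrees(np.arctan2(vy,vx)),x0,y0,np.abs((p-[x0,y0])@[-vy,vx]).mean())
for p,z in [((528,92),.008),((518,146),.008),((362,52),.054),((357,115),.054),((370,52),.054),((352,115),.054)]: print(p,px2w(c,np.array(p)*.64,z)[0].round(4))
E
```

```text
patch ((305.2486267089844, 71.19540405273438), (18.462013244628906, 27.02907371520996), 9.865806579589844) 390 [ 0.55863217 -0.2574016   0.008     ]
top -8.441913 0.53764707 -0.23369941 0.0002813845
bot -8.227366 0.53864616 -0.27461955 0.0002855341
end 81.728294 0.5957141 -0.26194894 0.00030639904
(528, 92) [ 0.5976 -0.2436  0.008 ]
(518, 146) [ 0.5924 -0.2834  0.008 ]
(362, 52) [ 0.4735 -0.2254  0.054 ]
(357, 115) [ 0.469  -0.2648  0.054 ]
(370, 52) [ 0.4788 -0.2254  0.054 ]
(352, 115) [ 0.4655 -0.2648  0.054 ]
```

```bash
python3 - <<'E'
from h import *
print(delta([.4708,-.2443,.085],-8.33))
E
```

```text
(array([ -2.91, -12.62,  21.51]), array([-0.05,  0.04,  8.29]))
```

Emit:
{"api": "carry_out", "payload": {
  "increments": [9.18,-1,-4,3,0,0,4,9.18,-2,-8,6,0,0,8.3,9.18,-2.9,-12.6,8,0,0,8.3,9.18,-2.9,-12.6,12,0,0,8.3,9.18,-2.9,-12.6,15,0,0,8.3,9.18,-2.9,-12.6,18,0,0,8.3,9.18,-2.9,-12.6,20,0,0,8.3,9.18,-2.9,-12.6,21.5,0,0,8.3,9.18,-2.9,-12.6,21.5,0,0,8.3,9.18,-2.9,-12.6,21.5,0,0,8.3]
}}

```text
t: 3.5
ee_pos: [0.4721, -0.2434, 0.086]
eef_rot: [0.0, 0.997, -0.071, 0.0]
force: [-0.0, 0.3, -0.3]
gripper_width: 0.0919
```

```bash
python3 - <<'E'
from h import *
print(delta([.4708,-.2443,.085],-8.33), robot.observe()['force'])
E
```

```text
(array([-0.12,  0.11,  0.1 ]), array([ 0.01, -0.02,  0.19])) [-0.02371183  0.31426215 -0.30786381]
```

Emit:
{"api": "carry_out", "payload": {
  "increments": [4,0,0,0,0,0,0,0.5,0,0,0,0,0,0,0.5,0,0,0,0,0,0,0.5,0,0,0,0,0,0,0.5,0,0,0,0,0,0,0.5,0,0,0,0,0,0,0.5,0,0,0,0,0,0,0.5,0,0,0,0,0,0],
  "force": 40
}}

```text
t: 4.3
ee_pos: [0.472, -0.2441, 0.0851]
eef_rot: [-0.0, 0.997, -0.071, -0.0]
force: [0.6, -0.1, 0.1]
gripper_width: 0.0326
```

Emit:
{"api": "carry_out", "payload": {
  "increments": [0,0,0,0,0,0,0,0,0,0,0,0,0,0,0,0,0,0,0,0,0,0,0,0,0,0,0,0,0,0,0,0,0,0,0,0,0,0,0,0,0,0],
  "force": 40
}}

```text
t: 4.9
ee_pos: [0.4718, -0.2441, 0.0852]
eef_rot: [-0.0, 0.997, -0.071, -0.0]
force: [-1.4, -0.4, 0.2]
gripper_width: 0.0079
```

Gripped at 7.9 mm. Next I lift it and carry it to just before the mouth, raised.

```bash
cat >> h.py <<'E'
J=np.array([.6441,-.0142]); JY=6.85
def jig(x,y,z,yaw=JY): # bracket origin at jig coords, z = underside height in world -> TCP
    a=np.radians(JY); return delta([*(J+[x*np.cos(a)-y*np.sin(a),x*np.sin(a)+y*np.cos(a)]),z+.085],yaw)
E
python3 - <<'E'
from h import *
print(jig(-.171,0,.06), robot.observe()['force'],robot.observe()['ft_torque'])
E
```

```text
(array([ -2.74, -20.77,  -5.98]), array([-1.000e-02,  3.000e-02, -1.504e+01])) [-1.38203822 -0.43813154  0.23387313] [-0.03726812  0.11650606  0.01389523]
```

Emit:
{"api": "carry_out", "payload": {
  "increments": [0,0,0,-1,0,0,0,0,0,0,-3,0,0,0,0,0,0,-6,0,0,0,0,-0.5,-3,-6,0,0,-2,0,-1,-7,-6,0,0,-5,0,-1.5,-11,-6,0,0,-8,0,-2,-15,-6,0,0,-11,0,-2.5,-18.5,-6,0,0,-14,0,-2.7,-20.7,-6,0,0,-15,0,-2.7,-20.7,-6,0,0,-15,0,-2.7,-20.7,-6,0,0,-15,0,-2.7,-20.7,-6,0,0,-15]
}}

```text
t: 6.1
ee_pos: [0.4751, -0.0362, 0.1455]
eef_rot: [0.0, 0.998, 0.059, 0.0]
force: [-0.2, -0.1, -1.7]
gripper_width: 0.0075
```

```bash
python3 - <<'E'
from h import *
import pickle
print(jig(-.171,0,.013))
a,c=cam('wrist'); pickle.dump((a,c),open('w3.pkl','wb'))
print(jig(-.171,0,.013),robot.observe()['gripper_width'])
save('w3',cv2.resize(a,(800,600),interpolation=cv2.INTER_CUBIC))
E
```

```text
(array([-0.06, -0.18,  4.74]), array([ 0.03, -0.03, -0.1 ]))
(array([-0.05, -0.19,  4.74]), array([ 0.02, -0.02, -0.12])) 0.007868018841733172
```

View pics/w3.png

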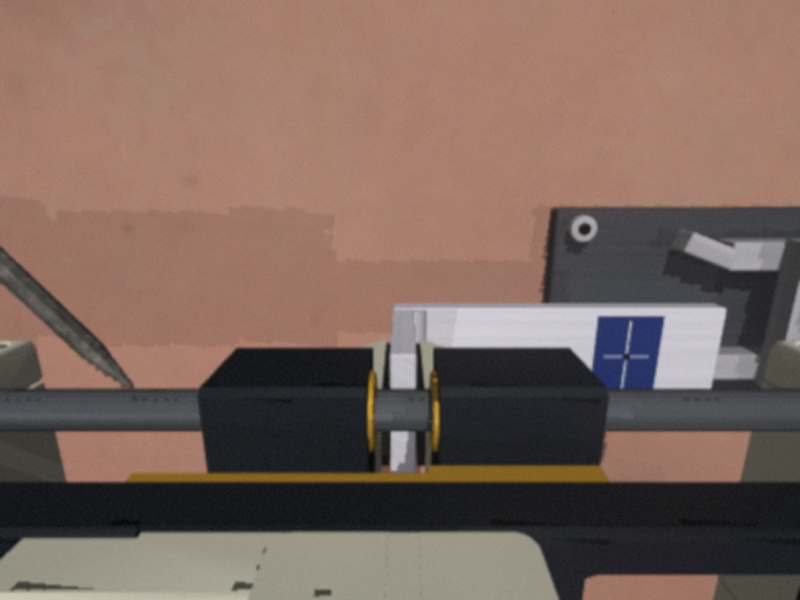

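The wrist view shows the bracket held straight, with the mark at (626,356), the leg's far edge along row 305 and the jig's left lead-in at (700,245). I'll check the mark and edge in the tool frame.

```bash
python3 - <<'E'
from h import *
import pickle
a,c=pickle.load(open('w3.pkl','rb')); hsv=cv2.cvtColor(a,cv2.COLOR_RGB2HSV); t,r=tool()
T=lambda uv,z: r.inv().apply(px2w(c,uv,t[2]-z)-t).round(4)
print('mark',T(np.array((626,356))*.64,.077))
w=((hsv[...,1]<60)&(hsv[...,2]>140)|((hsv[...,0]>100)&(hsv[...,0]<135)&(hsv[...,1]>110))).astype(np.uint8)
l=[];
for x in range(290,460):
    q=np.nonzero(w[185:245,x])[0]
    if len(q): l.append((x,q[0]+184.5))
p=T(l,.077)[:,:2].astype(np.float32); vx,vy,x0,y0=cv2.fitLine(p,cv2.DIST_HUBER,0,.001,.001).ravel(); print('edge',np.degrees(np.arctan2(vy,vx)),x0,y0)
e=[]
for y in range(200,240):
    q=np.nonzero(w[y,440:475])[0]
    if len(q): e.append((440+q[-1]+.5,y))
print('end',np.median(T(e,.077),axis=0))
hsv2=hsv; d=((hsv[...,1]<70)&(hsv[...,2]<110))
# plate top edge
l=[]
for x in range(360,430):
    q=np.nonzero(d[110:160,x])[0]
    if len(q): l.append((x,q[0]+109.5))
p=px2w(c,l,.012)[:,:2]; u=np.radians(JY); J2=np.c_[(p-J)@[np.cos(u),np.sin(u)],(p-J)@[-np.sin(u),np.cos(u)]]
print('plate edge in jig y (want .05)',J2[[0,len(J2)//2,-1]].round(4))
E
```

```text
mark [[0.0898 0.0006 0.077 ]]
edge 0.5070287 0.0622 -0.0213
end [ 0.126  -0.0049  0.077 ]
plate edge in jig y (want .05) [[-0.0918  0.0512]
 [-0.0653  0.0511]
 [-0.0396  0.0511]]
```

Emit:
{"api": "carry_out", "payload": {
  "increments": [0,0,-0.1,1.5,0,0,-0.3,0,0,-0.1,3,0,0,-0.5,0,0,-0.1,4,0,0,-0.5,0,0,-0.1,4.4,0,0,-0.5,0,0,-0.1,4.7,0,0,-0.5,0,0,-0.1,4.7,0,0,-0.5,0,0,-0.1,4.7,0,0,-0.5,0,0,-0.1,4.7,0,0,-0.5]
}}

```text
t: 6.95
ee_pos: [0.475, -0.0344, 0.0986]
eef_rot: [0.0, 0.998, 0.064, 0.0]
force: [0.6, 0.4, -1.7]
gripper_width: 0.0081
```

```bash
python3 - <<'E'
from h import *
for i in range(2):
    print(jig(-.171,0,.013,7.35),robot.observe()['force'].round(2)); robot.grab_frame('wrist')
E
```

```text
(array([-0.07,  0.01,  0.06]), array([ 0.02, -0.05, -0.04])) [ 0.6   0.43 -1.71]
(array([-0.06,  0.01,  0.06]), array([ 0.02, -0.05, -0.04])) [ 0.22  1.19 -1.23]
```

Emit:
{"api": "carry_out", "payload": {
  "increments": [0,0.5,0,0.06,0,0,0,0,1.2,0.01,0.06,0,0,0,0,1.9,0.02,0.06,0,0,0,0,2.6,0.02,0.06,0,0,0,0,3.3,0.03,0.06,0,0,0,0,4.0,0.03,0.06,0,0,0,0,4.5,0.04,0.06,0,0,0,0,4.5,0.04,0.06,0,0,0,0,4.5,0.04,0.06,0,0,0]
}}

```text
t: 7.95
ee_pos: [0.5192, -0.029, 0.0975]
eef_rot: [-0.0, 0.998, 0.064, -0.0]
force: [-0.7, -0.1, -1.8]
gripper_width: 0.0075
```

```bash
python3 - <<'E'
from h import *
import pickle
print(jig(-.126,0,.013,7.35),robot.observe()['force'].round(2),robot.observe()['ft_torque'].round(3))
a,c=cam('wrist'); pickle.dump((a,c),open('w4.pkl','wb'))
save('w4',cv2.resize(a[100:292,256:512],(800,600),interpolation=cv2.INTER_CUBIC))
E
```

```text
(array([-0.02,  0.02, -0.05]), array([-0.  ,  0.03, -0.04])) [-0.7  -0.12 -1.76] [-0.056 -0.001 -0.031]
```

View pics/w4.png

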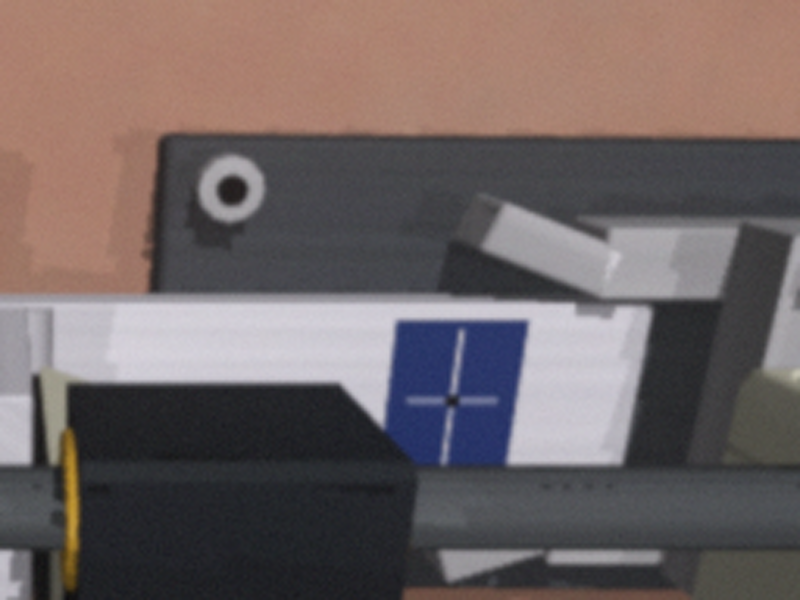

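The crop shows the tip entering the narrow channel at (640,310), clear of the left rail and aligned with it. Forces show only the bracket's weight, so I go on to just before the ejector.

Emit:
{"api": "carry_out", "payload": {
  "increments": [0,0.6,0,-0.02,0,0,0,0,1.2,0.01,-0.02,0,0,0,0,1.8,0.01,-0.02,0,0,0,0,2.4,0.02,-0.02,0,0,0,0,3.0,0.02,-0.02,0,0,0,0,3.6,0.03,-0.02,0,0,0,0,4.2,0.03,-0.02,0,0,0,0,4.7,0.04,-0.02,0,0,0,0,4.7,0.04,-0.02,0,0,0,0,4.7,0.04,-0.02,0,0,0,0,4.7,0.04,-0.02,0,0,0]
}}

```text
t: 9.1
ee_pos: [0.5658, -0.0235, 0.0977]
eef_rot: [-0.0, 0.998, 0.064, -0.0]
force: [-0.5, 0.7, -2.2]
gripper_width: 0.0078
```

```bash
python3 - <<'E'
from h import *
for i in range(2):
    s=robot.observe(); print(jig(-.061,0,.013,7.35),s['force'].round(2),s['ft_torque'].round(3),s['gripper_width']); robot.grab_frame('wrist')
E
```

```text
(array([ 1.79,  0.03, -0.03]), array([-0.  ,  0.03, -0.04])) [-0.49  0.68 -2.24] [-0.037 -0.049 -0.03 ] 0.007840344270012272
(array([ 1.79,  0.03, -0.02]), array([ 0.  ,  0.02, -0.04])) [ 0.22  0.11 -1.37] [ 0.034 -0.051  0.042] 0.007520161206329168
```

Emit:
{"api": "carry_out", "payload": {
  "increments": [0,0.2,0,0,0,0,0,0,0.4,0,0,0,0,0,0,0.6,0,0,0,0,0,0,0.8,0,0,0,0,0,0,1.0,0.01,0,0,0,0,0,1.2,0.01,0,0,0,0,0,1.3,0.01,0,0,0,0,0,1.4,0.01,0,0,0,0,0,1.4,0.01,0,0,0,0,0,1.4,0.01,0,0,0,0,0,1.4,0.01,0,0,0,0]
}}

```text
t: 10.3
ee_pos: [0.5787, -0.0218, 0.0977]
eef_rot: [-0.0, 0.998, 0.064, -0.002]
force: [-8.3, -1.0, 2.6]
gripper_width: 0.0078
```

```bash
python3 - <<'E'
from h import *
for i in range(3):
    s=robot.observe(); print(jig(-.061,0,.013,7.35),s['force'].round(2),s['ft_torque'].round(3),s['gripper_width']); robot.grab_frame('wrist')
E
```

```text
(array([ 0.48,  0.02, -0.03]), array([-0.02,  0.19, -0.04])) [-8.31 -1.01  2.65] [-0.208  0.808 -0.042] 0.007830139721240262
(array([ 0.48,  0.02, -0.03]), array([-0.02,  0.18, -0.04])) [-8.28 -1.63  3.43] [-0.138  0.792 -0.08 ] 0.007703065236601976
(array([ 0.48,  0.02, -0.03]), array([-0.02,  0.19, -0.04])) [-7.67 -1.25  2.97] [-0.243  0.837 -0.05 ] 0.007963088775900344
```

Force is consistent with about 7 mm of ejector travel, so the stop is about 5 mm away. I approach it slowly.

Emit:
{"api": "carry_out", "payload": {
  "increments": [0,0.08,0,0,0,0,0,0,0.16,0,0,0,0,0,0,0.24,0,0,0,0,0,0,0.3,0,0,0,0,0,0,0.36,0,0,0,0,0,0,0.4,0,0,0,0,0,0,0.4,0,0,0,0,0,0,0.4,0,0,0,0,0],
  "force": 55
}}

```text
t: 11.25
ee_pos: [0.5823, -0.0214, 0.0977]
eef_rot: [-0.0, 0.998, 0.064, -0.002]
force: [-9.5, -1.4, 4.5]
gripper_width: 0.0077
```

```bash
cat > st.py <<'E'
from h import *
for i in range(3):
    s=robot.observe(); print(jig(-.061,0,.013,7.35),s['force'].round(2),s['ft_torque'].round(3),s['t']); robot.grab_frame('wrist')
E
python3 st.py
```

```text
(array([ 0.12,  0.03, -0.03]), array([-0.03,  0.25, -0.04])) [-9.54 -1.39  4.49] [-0.248  1.017 -0.097] 11.25
(array([ 0.13,  0.02, -0.03]), array([-0.03,  0.25, -0.04])) [-9.62 -1.86  4.52] [-0.248  1.002 -0.044] 11.3
(array([ 0.13,  0.02, -0.03]), array([-0.03,  0.25, -0.04])) [-9.74 -1.15  4.24] [-0.235  0.997 -0.12 ] 11.35
```

Emit:
{"api": "carry_out", "payload": {
  "increments": [0,0.04,0,0,0,0,0,0,0.08,0,0,0,0,0,0,0.12,0,0,0,0,0,0,0.12,0,0,0,0,0,0,0.12,0,0,0,0,0]
}}

```text
t: 11.9
ee_pos: [0.5833, -0.0213, 0.0977]
eef_rot: [-0.0, 0.998, 0.064, -0.002]
force: [-10.0, -2.4, 5.2]
gripper_width: 0.0071
```

```bash
python3 st.py
```

```text
(array([ 0.02,  0.02, -0.03]), array([-0.03,  0.26, -0.04])) [-9.96 -2.43  5.16] [-0.323  1.063 -0.049] 11.9
(array([ 0.02,  0.02, -0.02]), array([-0.03,  0.26, -0.04])) [-10.33  -2.06   4.8 ] [-0.312  1.101 -0.042] 11.95
(array([ 0.02,  0.03, -0.03]), array([-0.03,  0.27, -0.04])) [-11.47  -2.16   5.04] [-0.318  1.105 -0.037] 12.0
```

Emit:
{"api": "carry_out", "payload": {
  "increments": [0,0.03,0,0,0,0,0,0,0.06,0,0,0,0,0,0,0.09,0,0,0,0,0,0,0.1,0,0,0,0,0,0,0.1,0,0,0,0,0]
}}

```text
t: 12.55
ee_pos: [0.5836, -0.0211, 0.0978]
eef_rot: [-0.0, 0.998, 0.064, -0.003]
force: [-13.3, -2.2, 7.7]
gripper_width: 0.0075
```

```bash
python3 st.py
```

```text
(array([-0.01,  0.03, -0.02]), array([-0.05,  0.36, -0.04])) [-13.32  -2.22   7.71] [-0.304  1.485 -0.096] 12.55
(array([-0.01,  0.03, -0.03]), array([-0.05,  0.36, -0.04])) [-13.25  -2.07   7.14] [-0.28   1.459 -0.077] 12.6
(array([-0.01,  0.03, -0.02]), array([-0.05,  0.36, -0.04])) [-13.92  -2.85   6.69] [-0.346  1.413 -0.091] 12.65
```

Contact: a 1 mm command moved the tool only 0.3 mm and the force climbed. A small further push will seat it firmly.

Emit:
{"api": "carry_out", "payload": {
  "increments": [0,0.03,0,0,0,0,0,0,0.06,0,0,0,0,0,0,0.09,0,0,0,0,0,0,0.12,0,0,0,0,0,0,0.12,0,0,0,0,0,0,0.12,0,0,0,0,0]
}}

```text
t: 13.3
ee_pos: [0.5838, -0.021, 0.0977]
eef_rot: [-0.0, 0.998, 0.064, -0.004]
force: [-17.9, -2.9, 11.2]
gripper_width: 0.0077
```

```bash
python3 st.py; python3 - <<'E'
from h import *
a,c=cam('wrist'); b,cb=cam('side')
A=cv2.resize(a[100:292,256:512],(800,600),interpolation=cv2.INTER_CUBIC)
x=b[190:270,190:290]; B=cv2.resize(x,(750,600),interpolation=cv2.INTER_CUBIC)
save('w5',cv2.resize(np.hstack([A,B]),(800,310)))
E
```

```text
(array([-0.03,  0.05, -0.03]), array([-0.08,  0.5 , -0.04])) [-17.89  -2.86  11.2 ] [-0.377  1.907 -0.138] 13.3
(array([-0.03,  0.05, -0.03]), array([-0.07,  0.5 , -0.04])) [-17.88  -2.93  10.39] [-0.371  1.97  -0.108] 13.35
(array([-0.03,  0.05, -0.03]), array([-0.07,  0.5 , -0.04])) [-18.53  -2.86  10.45] [-0.433  1.965 -0.094] 13.4
```

View pics/w5.png

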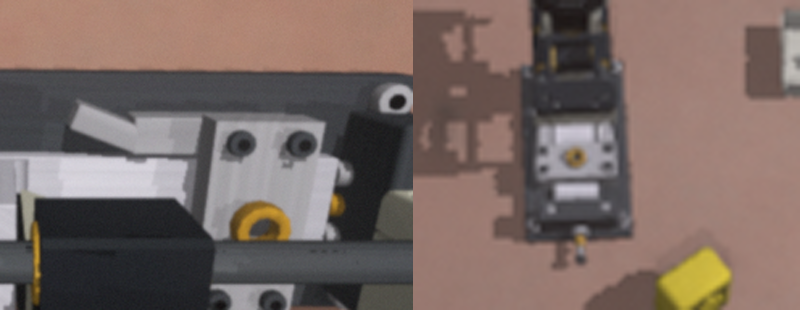

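The left half shows the leg end past the bridge at about (333,190), beside the ejector and a stop button. The right half shows the leg between the bridge and the end block. One enlarged crop will check for a gap.

```bash
python3 - <<'E'
from h import *
a,c=cam('wrist')
x0,y0=450,135; save('w6',cv2.resize(a[y0:y0+48,x0-10:x0+54],(800,600),interpolation=cv2.INTER_CUBIC))
u=np.radians(JY); ux=np.array([np.cos(u),np.sin(u)]); n=np.array([-ux[1],ux[0]])
for nm,x,y,z in [('stop left, leg top',.065,.018,.020),('button centre face',.065,.013,.018),('ejector nose at stop',.065,0,.018),('bush top',.028,0,.043),('bridge edge top',.046,.02,.036)]:
    p=w2px(c,[*(J+x*ux+y*n),z])[0]; print(nm,p.round(1),((p-[440,135])*12.5).round(0))
E
```

```text
stop left, leg top [465.8 201.7] [322. 834.]
button centre face [462.  208.5] [275. 919.]
ejector nose at stop [458.  228.1] [ 225. 1164.]
bush top [419.7 245.5] [-254. 1381.]
bridge edge top [451.4 206.9] [143. 898.]
```

View pics/w6.png

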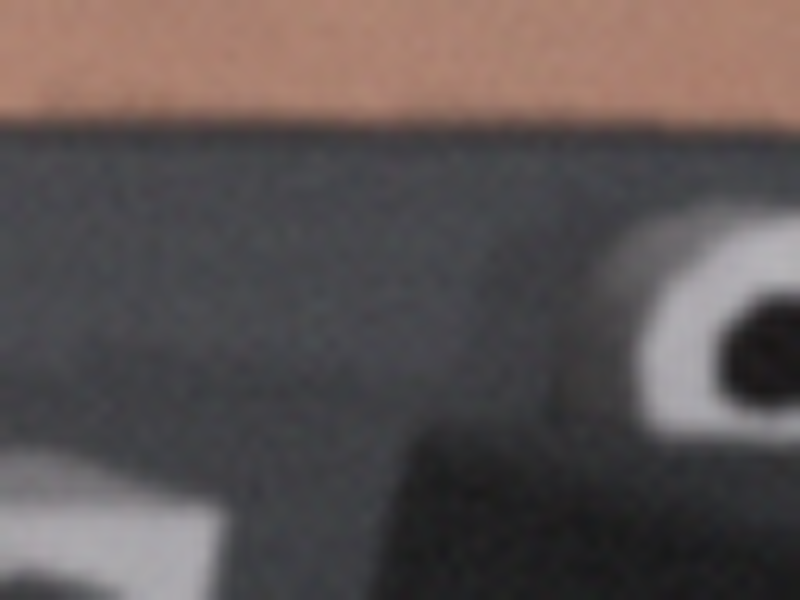

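The crop was framed too high: it shows only the plate corner and its screw at (770,355). I'll re-crop at the computed stop pixels.

```bash
python3 - <<'E'
from h import *
a,c=cam('wrist')
save('w7',cv2.resize(a[190:250,420:500],(800,600),interpolation=cv2.INTER_CUBIC)); print(robot.observe()['force'].round(1))
E
```

```text
[-19.1  -3.3   9.7]
```

View pics/w7.png

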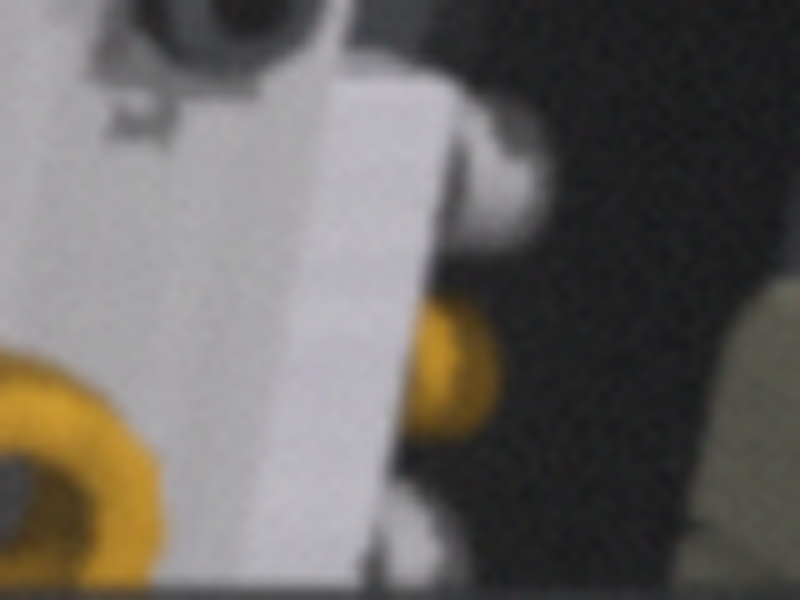

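The leg end bears on both buttons evenly, at about (455,170) and (385,540), with the ejector at (450,370) pushed back beside them. The leg edge is within 0.5 px of the computed stop plane. I'll hold briefly, check that it is steady, and hand in.

Emit:
{"api": "carry_out", "payload": {
  "increments": [0,0,0,0,0,0,0,0,0,0,0,0,0,0,0,0,0,0,0,0,0,0,0,0,0,0,0,0,0,0,0,0,0,0,0]
}}

```text
t: 14.15
ee_pos: [0.5838, -0.021, 0.0977]
eef_rot: [-0.0, 0.998, 0.064, -0.004]
force: [-17.6, -2.6, 9.7]
gripper_width: 0.0076
```

```bash
python3 -c "
from h import *
s=robot.observe(); print(s['t'],s['force'].round(1),s['gripper_width'],jig(-.061,0,.013,7.35)); print(robot.hand_in())"
```

```text
14.15 [-17.6  -2.6   9.7] 0.007601038857921826 (array([-0.03,  0.05, -0.03]), array([-0.07,  0.5 , -0.04]))
the job is handed in; nothing more can be done
None
```

I loaded the bracket into the steel drill jig and handed the job in at 14.15 s, with the arm still holding it against the spring on the stop buttons. The interface gave no verdict.

- **Seating:** The push settled at a steady 18 N, against about 11 N from the spring alone. The last 1.2 mm of commanded push moved the tool only about 0.2 mm.
- **Position:** The tool is within about 0.5 mm of the computed stop pose. In the last picture the leg end meets both buttons evenly, within about 0.5 px of the stop plane. The mark is under the bridge, so I inferred its alignment with the bush from this.
- **Grip:** The fingers stayed closed on the leg at about 7.6 mm throughout. I saw no sign of slipping.

**Flaws seen:**
- The push tilts the tool about 0.5°, so the leg's tip presses on the channel floor (about 10 N upward on the tool). The upright end may sit about 0.7 mm high.
- A thin dark line shows between the leg's edge and the buttons. I took it for the shaded button faces, not a gap.
- One of the ten pictures was a badly framed crop and showed nothing useful.

The moves kept clear of the other loose things, but I did not take a final overall picture to confirm that none had shifted.

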